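Load the scan sled, click it home and steer the laser on to its cross

ROBOT

A 6-joint arm with a two-finger parallel gripper is mounted at the origin on the work surface. World frame = base frame: x ahead of the robot, y to its left, z up, the work surface at z = 0. Lengths are in m, angles in rad, forces in N, time in s.
With the tool pointing down it reaches from about 0.375 to 0.925 m from the base axis. Payload 5.7 kg.
Tool frame: the origin (TCP) lies midway between the tips of the shut fingers; the grasp point (between the pads) lies 19 mm behind it; z points along the fingers, x is the direction in which the jaws open and shut, and the axes are right-handed (so a half turn about z gives the same grasp; the last joint's range is limited). The gripper opens to 88 mm and grips with 3 to 60 N. Pads are 20 mm wide; open, the fingers measure 115 mm over their backs; the gripper's body (75 mm by 178 mm) begins 61 mm behind the grasp point.
Start: joints at [1.053, 0.359, 1.51, -0, 1.272, -0.115], TCP at [0.235, 0.552, 0.223] pointing down, gripper open.
Joint ranges: [-2.97, 2.97], [-1.01, 2.36], [0.21, 2.38], [-0.96, 4.11], [0.2, 2.71], [-2.98, 2.98]. Speed limits (rad/s): [2.39, 2.39, 3.14, 3.14, 3.14, 3.14].

INTERFACE

Orientations are given as a unit quaternion [x, y, z, w].
In Python, from bench import move_ptp, servo_line, goto_joints, move_gripper, sleep, inverse_kinematics, capture, PlanningError, close_job, spot_in, silhouettes, current_clock, current_joint_pos, current_qvel, current_joint_torque, current_position, current_orientation, current_force, current_torque, current_finger_gap gives the robot as it stands. Calls block until the motion is done:
- move_ptp(position, orientation): joint-space move of the TCP to a pose.
- servo_line(position, orientation=None, rate=0.15, contact_N=None): straight line of the TCP; orientation=None keeps the orientation; rate is the mean speed in m/s. With contact_N (N) it stops when the force on the tool has changed by that much, and returns True; else False.
- goto_joints(angles): joint-space move.
- move_gripper(opening): finger opening in m; the grip force is fixed at half the most; returns when the fingers have stopped.
- sleep(seconds).
- inverse_kinematics(position, orientation): joint angles nearest the present ones, or None.
- capture(name): name is "side" or "top" or "wrist"; returns a dict with "image" (400x640x3 uint8, blue, green, red), "range_z" (400x640 float32, m along the optical axis (not along the pixel's ray), 0 where there is no reading), "intrinsics" (3x3 intrinsics, pixels), "R" (3x3) and "t" (3): a world point X has camera coordinates R X + t. Camera axes: x right, y down, z forward; pixel columns grow to the right and rows downward; lengths in m; the calibration is good to about 2 mm. A picture is of the moment at which its call begins.
A pose or a line that the arm cannot do raises PlanningError and nothing moves.
- close_job(): hands the job in, once; it reports no verdict.
Trained networks look in the newest picture that a camera, given by its name, has taken for a name from the list of things; names that differ only in an ending like _2 or _b are one class to them, and where a whole thing is asked for, a point or a joint stands for the part that bears it (a point fixed in the world has none). Each returns a list of dicts, best first, with "conf" (0 to 1); they miss things now and then, are a little off and sometimes report something else, mostly with a low value. They report only what shows in the picture. A call takes as long as a camera call.
- spot_in(camera, query): "xy" ([column, row] in pixels, amid what is visible of it).
- silhouettes(camera, query): "region" (400x640 bool, what is visible of it) and "xy" ([column, row] in pixels, amid what is visible of it).
Readings, each from a call of its own:
- current_clock(): time.
- current_joint_pos(): joint angles.
- current_qvel(): joint speeds.
- current_joint_torque(): joint torques, N m.
- current_position(): TCP position.
- current_orientation(): TCP orientation.
- current_force(): force on the tool from outside, world axes, zero at the start.
- current_torque(): the same for the moment, N m.
- current_finger_gap(): finger opening in m.
Only numpy, scipy, OpenCV 4.12 (cv2) and the standard library are available. Lean on these libraries where they do the work, as an engineer would, in place of code of your own. Each camera call takes 0.05 s, during which the arm holds its last target. There are 200 camera calls.

TASK

Lay every test coupon from the blue mat in a nest of its own on the scan sled and press each one down past its spring plungers until it sits flat on the nest floor; then push the sled by its red post along the slide until it clicks fully home in its detent. Then turn the two knobs on top of the mirror mount until the red laser spot sits on the cross of the sled's white strip. Keep off the mirror, and leave everything else where it is.

Things in the scene. Friction and masses are not known exactly. Their poses are not given: they have to be found in the camera images.
- station: black optical breadboard, 340 (its x, away from robot) x 470 (its y, to robot's left) x 12 mm, carrying slide, laser and mirror mount. Origin on the desk under its middle, 5 mm right of centre. The sled runs along its +y. Brass detent block on the slide's near side, 38 mm high. Laser: dark 40 mm cylinder along y, 85 mm beyond the origin, y -215 to -50 mm, top at 140 mm.
- sled (a joint): travel (m) of the black sled (150 x 270 mm, deck 38 mm above the desk) along the board's +y: starts near 0 (loading end, robot's right), 0.080 = fully home. Slides with about 1.5 N, needs about 6 N over the last 11 mm where a spring roller climbs a pin; past 0.0765 the spring draws it home and holds it.
- post (a point): centre of the top of the red push post on the sled's right-hand end: 16 mm diameter, 40 mm tall, standing on the sled's deck. Axes as the board's.
- nest1 (a point): nest 1 of 3 on the sled (right, next to the post): centre of its floor (= sled deck). Axes as the board's. One coupon lies in it, its 60 mm length along x, either way round. Nests are 72 mm apart along y. A coupon laid in rests on two spring plunger balls, about 7 mm up, sometimes tilted; a downward push of 7 to 13 N in its middle (or on its higher end) snaps it past them on to the floor.
- nest2 (a point): nest 2 (middle), same as nest 1. End stops: at each end in x an aluminium block 9 mm high and 12 mm thick (62.4 mm clear between the two) with a sloped lead-in lip above it, up to 14 mm high and 69 mm apart, and in its middle a sprung 12 mm steel ball that stands out 2.4 mm, its centre 3.5 mm above the floor.
- nest3 (a point): nest 3 (left), same as nest 1. Side stops: four corner lugs 9 mm high, 8 mm long in x, against the end blocks, leave 45 mm clear across y; between the lugs (46 mm) the long sides are open for fingers.
- coupon1: flat test coupon, bright aluminium, two rows of small black holes: 60 (its x) x 40 (its y) x 10 mm, 65 g, lying flat on the blue mat at the start (may be absent: there are two or three coupons). Origin at the centre of its underside, z up.
- coupon2: flat test coupon, dark grey, a grid of small white dots: 60 (its x) x 40 (its y) x 10 mm, 65 g, lying flat on the blue mat at the start (may be absent: there are two or three coupons). Origin at the centre of its underside, z up.
- coupon3: flat test coupon, bronze-coloured, three black holes in a row: 60 (its x) x 40 (its y) x 10 mm, 65 g, lying flat on the blue mat at the start (may be absent: there are two or three coupons). Origin at the centre of its underside, z up.
- mat: blue mat on the desk, 360 (its x) x 110 x 3 mm, fixed; origin at the centre of its underside.
- pan_screw_top (a point): centre of the top of the PAN knob (blue cap), left and nearer of two knurled knobs on the mirror mount: 22 mm diameter, 24 mm tall, vertical axis, top 184 mm above the desk; the mount's flat top is 29 mm below this point. Each rad clockwise seen from above moves the spot 2.5 mm along the board's +y, anticlockwise back. Needs 0.03 N m, stays where left, stops at +-4.6 rad.
- tilt_screw_top (a point): centre of the top of the TILT knob (yellow cap), right and farther of the two, 72 mm from the other, same size and height. Each rad clockwise seen from above moves the spot 3.8 mm along the board's +x (away from the robot), anticlockwise back. Same feel and range.
- mirror: the round 47 mm mirror in its 60 x 60 x 8 mm square front plate, hung on the side of the mount that faces the sled, leaning down towards the sled; its top edge is 150 mm above the desk, lower than the mount's top. Origin at the plate's centre. Not to be touched.
- laser_spot (a point): the red laser spot, 8 mm across, on the white reference strip of the sled (44 mm wide along x, 250 mm along y). Only the two knobs move it; the sled moves under it.
- mark (a point): centre of the black cross (lines 32 mm) and ring (19 mm) on the white strip, fixed to the sled, 40 mm above the desk; the spot can reach it only when the sled is home.
- step_block: stepped steel calibration block 72 x 30 x 32 mm, standing at the far end of the mat; not part of the job.
- probe: steel ultrasonic probe, 22 mm diameter, 52 mm tall, standing at the left end of the board; not part of the job.
- hex_key: L-shaped hex key 90 mm long lying at the near left edge of the board; not part of the job.

How it is judged:
By the outcome, as a careful person would: the job done as asked, in the order asked, and still so for the second after the job is handed in, with the robot touching nothing.
Of coupon1, coupon2, coupon3 only 2 to 3 are there at a start; the rules pass over those that are not, and their reading is None.
At some moment in a run one of coupon1, coupon2, coupon3 may be knocked a few centimetres aside while the robot is not near it.
Once in a run the grip may slacken for a moment while it holds something.
It also fails if it takes over 208 s, if anything falls off the work surface, if the arm or the gripper's body presses on something with over 40 N, if the wrist force passes 120 N, or if a joint passes its speed limit or range.

## Working session

There is one attempt and no reset: what is moved stays moved. The work goes in short steps, each a Python script; the robot and the scene stay as the last script left them, time stands still between calls to the robot, and variables do not carry over. Pictures are saved under pics/ and viewed, about 12 in all and at most 16, crops included, and the job is handed in when it is done.

```bash
ls; mkdir -p pics; cat > h.py <<'E'
import numpy as np, cv2
from bench import *
def world(c,uv,z=None,zr=None):
    K,R,t=c["intrinsics"],c["R"],np.array(c["t"]).ravel()
    r=R.T@np.linalg.solve(K,[uv[0],uv[1],1.0]); o=-R.T@t
    if z is not None: return o+r*(z-o[2])/r[2]
    if zr is None:
        u,v=int(round(uv[0])),int(round(uv[1])); p=c["range_z"][v-1:v+2,u-1:u+2]; p=p[p>0]
        zr=np.median(p) if p.size else np.nan
    return o+r*zr
def cloud(c,mask):
    v,u=np.nonzero(mask&(c["range_z"]>0)); z=c["range_z"][v,u]
    K,R,t=c["intrinsics"],c["R"],np.array(c["t"]).ravel()
    P=np.linalg.solve(K,np.stack([u,v,np.ones_like(u)]))*z
    return (R.T@(P-t[:,None])).T
def proj(c,X):
    p=c["intrinsics"]@(c["R"]@np.asarray(X)+np.array(c["t"]).ravel()); return p[:2]/p[2]
def q(yaw):  # tool down, jaw axis x at angle yaw in world
    return np.array([np.cos(yaw/2),np.sin(yaw/2),0,0])
E
python3 - <<'E'
from h import *
np.set_printoptions(precision=4,suppress=True)
print(current_orientation(),current_clock())
for n in ["top","side"]:
    c=capture(n); cv2.imwrite(f"pics/{n}0.png",c["image"]); print(n,-c["R"].T@np.array(c["t"]).ravel(),c["intrinsics"][0,0])
    for k in ["coupon1","coupon2","coupon3","post","nest1","nest2","nest3","pan_screw_top","tilt_screw_top","laser_spot","mark","mat","station","probe","step_block"]:
        for d in spot_in(n,k)[:2]: print(k,round(d["conf"],2),np.round(d["xy"],1),world(c,d["xy"]))
E
```

```text
pics
[ 0.8343  0.5514 -0.0008  0.0004] 0.0
top [ 0.3788 -0.0095  1.0704] 414.3192371916032
coupon1 0.75 [455.4 226.7] [ 0.4777 -0.3312  0.0138]
coupon1 0.67 [453.7 199.9] [ 0.5467 -0.328   0.0132]
coupon2 0.75 [455.4 226.7] [ 0.4777 -0.3312  0.0138]
coupon2 0.67 [453.7 199.9] [ 0.5467 -0.328   0.0132]
coupon3 0.75 [455.4 226.7] [ 0.4777 -0.3312  0.0138]
coupon3 0.67 [453.7 199.9] [ 0.5467 -0.328   0.0132]
post 0.75 [295.9 228.2] [0.461  0.0728 0.0399]
nest1 0.57 [297.9 225.4] [0.4679 0.0678 0.0427]
nest2 0.57 [297.9 225.4] [0.4679 0.0678 0.0427]
nest3 0.57 [297.9 225.4] [0.4679 0.0678 0.0427]
pan_screw_top 0.42 [233.1 168.1] [0.5777 0.2039 0.1842]
mark 0.66 [296.2 225.4] [0.468  0.0723 0.0395]
mat 0.89 [455.8 219.3] [ 0.4976 -0.3348  0.0061]
mat 0.27 [297.5 226.1] [0.4663 0.069  0.0397]
station 0.6 [274.4 206.8] [0.5134 0.1288 0.04  ]
probe 0.67 [196.5 176.9] [0.5822 0.3261 0.0538]
step_block 0.87 [448.1 162.8] [ 0.6406 -0.311   0.0269]
step_block 0.23 [254.8 142.9] [0.6356 0.1589 0.1845]
side [ 0.3023 -0.8262  0.826 ] 471.06613602892565
coupon1 0.85 [339.2 359.7] [ 0.4692 -0.3355  0
[... 227 characters left out ...]
0.75 [377.3 351.7] [ 0.5459 -0.3396  0.0148]
post 0.83 [292.5 225. ] [0.4626 0.0415 0.0389]
nest1 0.58 [295.2 222.9] [0.4703 0.0448 0.0413]
nest2 0.58 [295.2 222.9] [0.4703 0.0448 0.0413]
nest3 0.58 [295.2 222.9] [0.4703 0.0448 0.0413]
tilt_screw_top 0.56 [348.7 142.6] [0.6426 0.1554 0.1813]
tilt_screw_top 0.25 [333.3 166.1] [0.5948 0.1319 0.1325]
laser_spot 0.35 [296.3 223.4] [0.4726 0.0425 0.041 ]
mark 0.76 [292.5 225.9] [0.462  0.0392 0.038 ]
mat 0.87 [355.4 363.6] [ 0.4983 -0.3478  0.0064]
mat 0.22 [377.6 351.1] [ 0.5473 -0.3379  0.0137]
station 0.8 [312.1 218.6] [0.5151 0.0485 0.0419]
probe 0.53 [313.6 157.8] [0.56   0.2005 0.1205]
step_block 0.43 [342.1 359.9] [ 0.4743 -0.3379  0.0141]
```

```bash
python3 - <<'E'
import cv2
a=cv2.imread("pics/top0.png")
cv2.imwrite("pics/top0c.png",cv2.resize(a[100:300,150:500],(800,457),interpolation=cv2.INTER_CUBIC))
a=cv2.imread("pics/side0.png")
cv2.imwrite("pics/side0c.png",cv2.resize(a[100:400,150:480],None,fx=2,fy=2,interpolation=cv2.INTER_CUBIC))
E
```

```text
(no output)
```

View pics/top0c.png

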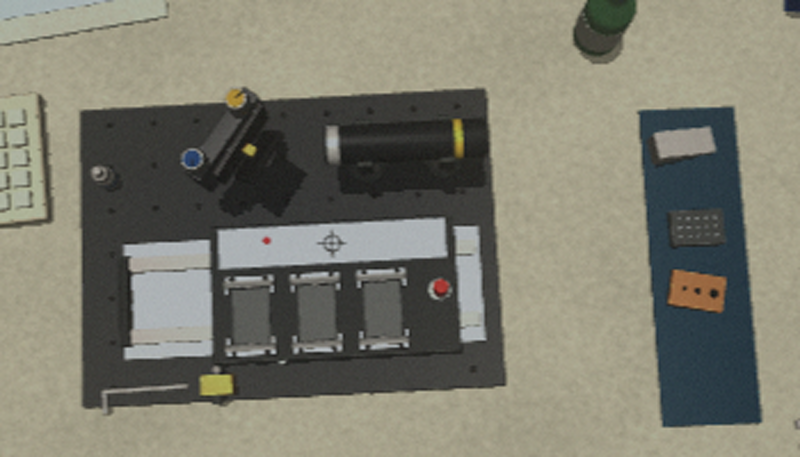

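View pics/side0c.png

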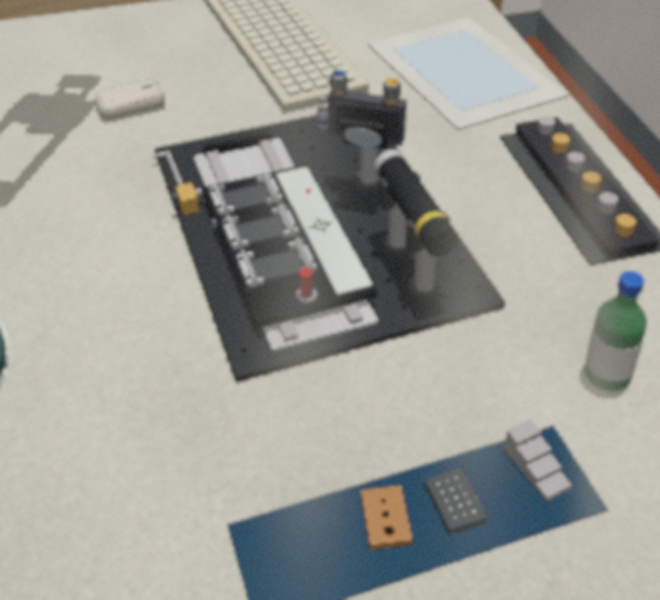

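```bash
python3 - <<'E'
from h import *
np.set_printoptions(precision=4,suppress=True)
for nm,p,y in [("sled",(0.46,0.11,0.30),np.pi/2),("mat",(0.50,-0.33,0.26),0)]:
    try: move_ptp(p,q(y))
    except PlanningError as e: print(e); continue
    c=capture("wrist"); cv2.imwrite(f"pics/w_{nm}.png",c["image"]); np.savez(f"w_{nm}.npz",**c)
    print(nm,current_position(),current_joint_pos(),current_clock(),-c["R"].T@np.array(c["t"]).ravel(),c["R"],c["intrinsics"])
    for k in ["coupon2","coupon3","post","nest1","mark","laser_spot","pan_screw_top","tilt_screw_top"]:
        for d in spot_in("wrist",k)[:3]: print(k,round(d["conf"],2),np.round(d["xy"],1),world(c,d["xy"]))
a=cv2.imread("pics/w_sled.png");b=cv2.imread("pics/w_mat.png")
E
```

```text
sled [0.4599 0.1107 0.2999] [ 0.0898  0.1048  1.6584  0.0002  1.3786 -1.4819] 3.475 [0.3877 0.1109 0.4622] [[-0.0005  1.      0.0002]
 [ 0.9641  0.0004  0.2657]
 [ 0.2657  0.0003 -0.9641]] [[321.3698   0.     319.9038]
 [  0.     321.3698 199.8297]
 [  0.       0.       1.    ]]
coupon2 0.73 [ 22.  224.4] [ 0.5493 -0.3296  0.0135]
coupon2 0.65 [ 16.6 178.2] [ 0.4797 -0.3202  0.0135]
coupon3 0.73 [ 22.  224.4] [ 0.5493 -0.3296  0.0135]
coupon3 0.65 [ 16.6 178.2] [ 0.4797 -0.3202  0.0135]
post 0.74 [290.3 167.2] [0.4596 0.0716 0.0381]
nest1 0.56 [293.7 169.4] [0.4624 0.0761 0.0388]
mark 0.84 [291.4 168.4] [0.4611 0.0731 0.0384]
pan_screw_top 0.76 [406.3 294. ] [0.5659 0.1984 0.1742]
tilt_screw_top 0.74 [369.9 352.6] [0.628  0.1627 0.1842]
mat [ 0.5004 -0.3287  0.2602] [-0.6968  0.3263  1.4636  0.0004  1.3516 -0.6989] 5.55 [ 0.5005 -0.256   0.4225] [[ 1.      0.0017  0.0006]
 [ 0.0015 -0.9642  0.2652]
 [ 0.001  -0.2652 -0.9642]] [[321.3698   0.     319.9038]
 [  0.     321.3698 199.8297]
 [  0.       0.       1.    ]]
coupon2 0.86 [356.3 172.7] [ 0.5479 -0.3322  0.0133]
coupon2 0.76 [301.8 170.8] [ 0.4775 -0.3298  0.0131]
coupon3 0.86 [356.3 172.7] [ 0.5479 -0.3322  0.0133]
coupon3 0.76 [301.8 170.8] [ 0.4775 -0.3298  0.0131]
```

View pics/w_sled.png

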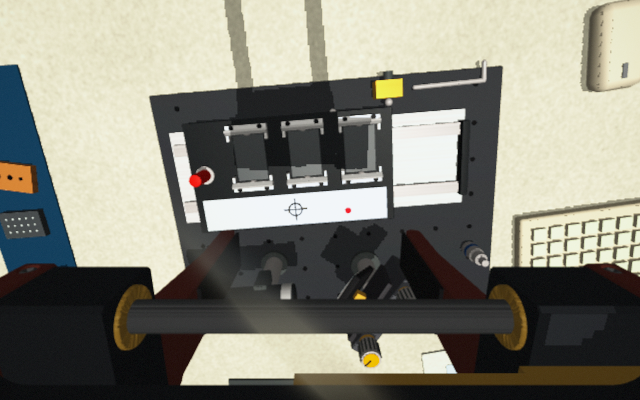

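View pics/w_mat.png

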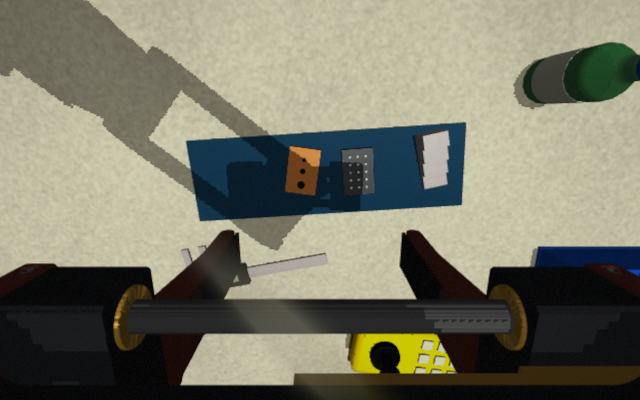

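```bash
cat > meas.py <<'E'
from h import *
np.set_printoptions(precision=4,suppress=True)
def coupons(c,zlo=0.009,zhi=0.018,roi=(0.35,0.61,-0.42,-0.24)):
    M=np.ones((400,640),bool); v,u=np.nonzero(c["range_z"]>0); P=cloud(c,M)
    s=(P[:,2]>zlo)&(P[:,2]<zhi)&(P[:,0]>roi[0])&(P[:,0]<roi[1])&(P[:,1]>roi[2])&(P[:,1]<roi[3])
    m=np.zeros((400,640),np.uint8); m[v[s],u[s]]=1
    n,L,st,_=cv2.connectedComponentsWithStats(m); out=[]
    for i in range(1,n):
        if st[i,4]<150: continue
        px=np.argwhere(L==i)[:,::-1].astype(float)
        Q=np.array([world(c,p,z=(zlo+zhi)/2)[:2] for p in px]).astype(np.float32)
        r=cv2.minAreaRect(Q*1000); (w,h),a=r[1],r[2]
        if w<h: a+=90
        col=c["image"][L==i].mean(0)
        out.append(dict(c=np.array(r[0])/1000,size=(max(w,h),min(w,h)),ang=((a+90)%180)-90,col=col,name="coupon3" if col[2]>1.5*col[0] else "coupon2"))
    return out
E
python3 - <<'E'
from meas import *
c=dict(np.load("w_mat.npz"))
for d in coupons(c): print(d)
c=dict(np.load("w_sled.npz")); im=c["image"].astype(int)
v,u=np.nonzero(c["range_z"]>0); P=cloud(c,np.ones((400,640),bool)); col=im[v,u]
# white strip
s=(col.min(1)>150)&(abs(P[:,2]-0.040)<0.004)&(P[:,0]>0.42)&(P[:,0]<0.58)&(P[:,1]>-0.06)&(P[:,1]<0.25)
m=np.zeros((400,640),np.uint8); m[v[s],u[s]]=1
n,L,st,_=cv2.connectedComponentsWithStats(m); i=1+st[1:,4].argmax(); 
W=np.array([world(c,p[::-1].astype(float),z=0.040)[:2] for p in np.argwhere(L==i)])
r=cv2.minAreaRect((W*1000).astype(np.float32)); print("strip",r,np.median(P[s,2]))
box=cv2.boxPoints(r)/1000; print(box)
e=box-np.roll(box,1,0); l=e[np.linalg.norm(e,axis=1).argmax()]; l=l*np.sign(l[1]); ey=l/np.linalg.norm(l); ex=np.array([ey[1],-ey[0]])
yaw=np.arctan2(ex[1],ex[0]); o=box.mean(0); print("yaw",yaw)
B=np.c_[(P[:,:2]-o)@ex,(P[:,:2]-o)@ey,P[:,2]]
k=(B[:,0]>-0.14)&(B[:,0]<-0.022)&(abs(B[:,1])<0.135)
for zl,zh in [(0.0435,0.0485),(0.049,0.0545)]:
    k2=k&(B[:,2]>zl)&(B[:,2]<zh)
    print(zl,k2.sum(),"x hist",np.histogram(B[k2,0],np.arange(-.14,-.02,.004)))
    print("y hist",np.histogram(B[k2,1],np.arange(-.136,.14,.004))[0])
k2=k&(B[:,2]>0.06)&(B[:,2]<0.085); print("post",B[k2].mean(0),B[k2&(B[:,2]>.074)].mean(0),o+B[k2][:,:2].mean(0)@np.stack([ex,ey]))
for f,p in [("mark",(296,209)),("spot",(348,210))]:
    w=world(c,p,z=0.04)[:2]; print(f,w,(w-o)@ex,(w-o)@ey)
# top-down map for checking
kk=(abs(B[:,0]+.06)<.1)&(abs(B[:,1])<.15)
E
```

```text
{'c': array([ 0.4777, -0.3293]), 'size': (60.162113189697266, 39.779911041259766), 'ang': 82.26689147949219, 'col': array([ 36.2853,  76.2523, 121.9958]), 'name': 'coupon3'}
{'c': array([ 0.5491, -0.3301]), 'size': (60.30814743041992, 40.04102325439453), 'ang': -85.338942527771, 'col': array([65.5752, 66.0049, 63.1358]), 'name': 'coupon2'}
strip ((517.1235961914062, 77.02153015136719), (44.89815902709961, 250.42501831054688), 4.639560222625732) 0.04016038783388905
[[ 0.4846  0.2   ]
 [ 0.5049 -0.0496]
 [ 0.5496 -0.046 ]
 [ 0.5294  0.2036]]
yaw 0.08097548
0.0435 1451 x hist (array([  0,   0,   0,   0,   0, 260, 277,   3, 152,  61,  17,   0,   0,
         0,   0,   0,   0,   1,   8,   7,   5,  20,  56, 155,  85,  68,
       276,   0,   0]), array([-0.14 , -0.136, -0.132, -0.128, -0.124, -0.12 , -0.116, -0.112,
       -0.108, -0.104, -0.1  , -0.096, -0.092, -0.088, -0.084, -0.08 ,
       -0.076, -0.072, -0.068, -0.064, -0.06 , -0.056, -0.052, -0.048,
       -0.044, -0.04 , -0.036, -0.032, -0.028, -0.024]))
y hist [ 0  0  0  1  0  4 15  7  1  0  0  0  0  0 43 41 23 34 34 23 37 41 29 23
 
[... 306 characters left out ...]
9,   0,   0]), array([-0.14 , -0.136, -0.132, -0.128, -0.124, -0.12 , -0.116, -0.112,
       -0.108, -0.104, -0.1  , -0.096, -0.092, -0.088, -0.084, -0.08 ,
       -0.076, -0.072, -0.068, -0.064, -0.06 , -0.056, -0.052, -0.048,
       -0.044, -0.04 , -0.036, -0.032, -0.028, -0.024]))
y hist [ 0  0  0  0  0  3 12  7  0  0  0  0  0  0 19 26 33 26 24 26 30 25 23 31
 31 29 26 20  0  0  0  0 18 29 30 23 23 28 25 26 27 29 29 26 25 16  0  0
  0  0 17 30 29 26 27 25 29 28 29 26 29 29 28 12  0  0  0  0]
post [-0.0586 -0.1128  0.0745] [-0.058  -0.1141  0.0779] [ 0.4678 -0.0401]
mark [0.5172 0.0782] 0.00015950471595234766 0.001182818379811932
spot [0.5186 0.1497] 0.00734475655022474 0.07229508194986649
```

```bash
cat >> meas.py <<'E'
O=np.array([0.5171,0.0770]); YAW=0.081
EX=np.array([np.cos(YAW),np.sin(YAW)]); EY=np.array([-EX[1],EX[0]])
def b2w(x,y): return O+x*EX+y*EY
NEST={1:(-.076,-.052),2:(-.076,.020),3:(-.076,.092)}
def pick(name):
    move_ptp((0.50,-0.33,0.26),q(0)); c=capture("wrist")
    d=[d for d in coupons(c) if d["name"]==name]; d=d[0]; print(d)
    a=np.radians(d["ang"]-90); a=(a+np.pi/2)%np.pi-np.pi/2
    if np.hypot(d["size"][0]-60,d["size"][1]-40)>3: raise SystemExit("odd size")
    x,y=d["c"]; move_gripper(0.056)
    move_ptp((x,y,0.06),q(a)); print("contact",servo_line((x,y,0.0055),rate=0.08,contact_N=6),current_position())
    move_gripper(0.0); print("gap",current_finger_gap())
    servo_line((x,y,0.13),rate=0.15); print("gap",current_finger_gap())
def place(n):
    x,y=b2w(*NEST[n]); qq=q(YAW+np.pi/2)
    move_ptp((x,y,0.13),qq); print("gap",current_finger_gap(),current_clock())
    servo_line((x,y,0.065),rate=0.12); print("gap",current_finger_gap())
E
python3 - <<'E'
from meas import *
c=dict(np.load("w_sled.npz"))
P=cloud(c,np.ones((400,640),bool)); B=np.c_[(P[:,:2]-O)@EX,(P[:,:2]-O)@EY,P[:,2]]
for n,(x,y) in NEST.items():
    k=(abs(B[:,0]-x)<.055)&(abs(B[:,1]-y)<.034)&(B[:,2]>.0435)&(B[:,2]<.0545)
    a=np.percentile(B[k],[0.7,99.3],axis=0); print(n,a[:,0],a[:,0].mean(),a[:,1],a[:,1].mean())
pick("coupon3"); place(3)
c=capture("wrist"); cv2.imwrite("pics/w_pl3.png",c["image"][:300,160:520])
E
```

```text
1 [-0.1186 -0.0329] -0.07570642199066677 [-0.0784 -0.0257] -0.052065097657985955
2 [-0.1185 -0.0327] -0.07555716690423925 [-0.0064  0.0459] 0.019733791584589676
3 [-0.1185 -0.0327] -0.07561446154684168 [0.0652 0.1178] 0.09149249806962291
{'c': array([ 0.4776, -0.3292]), 'size': (60.33982467651367, 39.828102111816406), 'ang': 82.3865966796875, 'col': array([ 36.7958,  76.9769, 122.872 ]), 'name': 'coupon3'}
contact False [ 0.4778 -0.3294  0.0056]
gap 0.039884087720171255
gap 0.03955701832370597
gap 0.039511465736571515 11.7583
gap 0.03930621409920537
```

View pics/w_pl3.png

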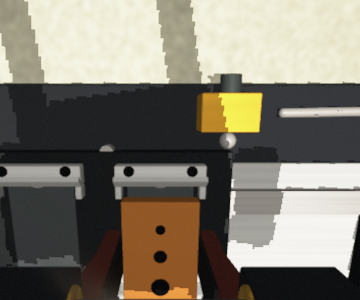

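```bash
sed -i 's/^NEST=.*/NEST={1:(-.0756,-.052),2:(-.0756,.0198),3:(-.0756,.0917)}/' meas.py; cat >> meas.py <<'E'
def finish(n,dx=0):
    x,y=b2w(*NEST[n]); qq=q(YAW+np.pi/2)
    print("touch",servo_line((x,y,0.0455),rate=0.04,contact_N=4),current_position(),current_force())
    move_gripper(0.050); print("gap",current_finger_gap())
    servo_line((x,y,0.10),rate=0.15); move_gripper(0.0); press(n)
def press(n,dx=0):
    x,y=b2w(NEST[n][0]+dx,NEST[n][1])
    servo_line((x,y,0.066),q(YAW+np.pi/2),rate=0.15)
    print("press",servo_line((x,y,0.045),rate=0.02,contact_N=22),current_position(),current_force())
    servo_line((x,y,0.12),rate=0.2)
def check(n,f):
    x,y=b2w(*NEST[n]); servo_line((x,y,0.22),q(YAW+np.pi/2),rate=0.25); c=capture("wrist"); cv2.imwrite(f,c["image"][:300,160:520])
    P=cloud(c,np.ones((400,640),bool)); B=np.c_[(P[:,:2]-O)@EX,(P[:,:2]-O)@EY,P[:,2]]
    for i,(a,b) in NEST.items():
        k=(abs(B[:,0]-a)<.024)&(abs(B[:,1]-b)<.014)
        if k.sum()<50: print(i,"few",k.sum()); continue
        pl=np.linalg.lstsq(np.c_[B[k,0]-a,B[k,1]-b,np.ones(k.sum())],B[k,2],rcond=None)[0]; print(i,k.sum(),pl)
    print(current_clock())
E
python3 - <<'E'
from meas import *
finish(3); check(3,"pics/c3.png")
E
```

```text
touch True [0.4335 0.1622 0.0462] [ 0.0493 -0.4743 -2.0357]
gap 0.05018728332628842
press True [0.4353 0.1624 0.0483] [-2.1596  0.442   9.9526]
1 1104 [-0.0039  0.0017  0.0386]
2 5518 [-5.1454 -1.442   0.2092]
3 9829 [-7.8573 -0.0843  0.1473]
17.1167
```

```bash
sed -i 's/<.014)$/<.014)\&(B[:,2]>.03)\&(B[:,2]<.065)/' meas.py; python3 - <<'E'
from meas import *
check(3,"pics/c3.png")
pick("coupon2"); place(2); finish(2); check(2,"pics/c2.png"); 
x,y=b2w(*NEST[2]); move_ptp((x,y,0.30),q(YAW+np.pi/2)); check(2,"pics/c2.png")
E
```

```text
1 1104 [-0.0003  0.0042  0.0386]
2 1105 [-0.0019  0.0014  0.0386]
3 1181 [-0.0005 -0.0011  0.0483]
17.4167
{'c': array([ 0.5491, -0.3301]), 'size': (60.17195129394531, 40.08509826660156), 'ang': -85.35793352127075, 'col': array([67.4445, 67.8611, 64.9749]), 'name': 'coupon2'}
contact True [ 0.5478 -0.3292  0.0035]
gap 0.0395415078886519
gap 0.039730731159154126
gap 0.03946802024188938 24.8083
gap 0.03942402649527138
touch True [0.4393 0.0906 0.0467] [-0.4725 -0.3648 -1.4824]
gap 0.049603788327631994
press True [0.4412 0.0907 0.0483] [-1.359  0.265  9.572]
1 1105 [0.0013 0.0019 0.0386]
2 1144 [-0.0036  0.0012  0.0482]
3 1167 [ 0.0006 -0.0023  0.0482]
30.0917
1 1103 [-0.0017 -0.0045  0.0386]
2 1150 [-0.002  -0.0001  0.0482]
3 1169 [ 0.0013 -0.0006  0.0482]
31.025
```

View pics/c2.png

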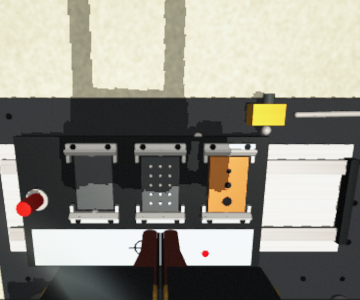

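```bash
python3 - <<'E'
from meas import *
Q=q(YAW+np.pi/2); px=-.058
def P(y,z): return (*b2w(px,y),z)
move_ptp(P(-.16,.13),Q); print("down",servo_line(P(-.16,.055),rate=.08,contact_N=5),current_position())
print("touch",servo_line(P(-.10,.055),rate=.03,contact_N=1.2)); p=current_position(); print((p[:2]-O)@EY,current_force())
print("push",servo_line(P(-.0225+.02,.055),rate=.03,contact_N=25)); p=current_position(); print((p[:2]-O)@EY,(p[:2]-O)@EX,current_force(),current_clock())
E
```

```text
down False [ 0.4726 -0.0873  0.0554]
touch True
-0.1314311665751215 [-0.6478  0.0608  0.5409]
push True
-0.05554549488277972 -0.05833326357115612 [ 1.0811 -4.7415  1.3162] 36.5
```

```bash
cat >> meas.py <<'E'
def look_strip(c,f=None):
    """mark and spot in board-frame coords about initial strip centre O (needs plane z=.04)"""
    g=np.linspace(-.03,.03,241); h=np.linspace(-.13,.23,1441)
    X=O+g[:,None,None]*EX+h[None,:,None]*EY
    W=np.concatenate([X,np.full(X.shape[:2]+(1,),.04)],2)
    p=(W@c["R"].T+np.array(c["t"]).ravel())@c["intrinsics"].T; p=p[...,:2]/p[...,2:]
    r=cv2.remap(c["image"],p[...,0].astype(np.float32),p[...,1].astype(np.float32),cv2.INTER_CUBIC).astype(int)
    red=(r[...,2]>150)&(r[...,2]-r[...,:2].max(2)>70); n,L,st,ce=cv2.connectedComponentsWithStats(red.astype(np.uint8))
    spots=[(round(g[0]+b/4000,5),round(h[0]+a/4000,5),s) for (a,b),s in zip(ce[1:],st[1:,4]) if s>100]
    if f: cv2.imwrite(f,cv2.resize(r.astype(np.uint8)[:, :],(1441,241))[:, 300:1100])
    return r,g,h,spots
def find_mark(r,g,h):
    s=.00025; T=np.full((137,137),255,np.uint8); c=68
    cv2.circle(T,(c,c),38,0,4); cv2.line(T,(c-64,c),(c+64,c),0,4); cv2.line(T,(c,c-64),(c,c+64),0,4)
    im=cv2.cvtColor(r.astype(np.uint8),cv2.COLOR_BGR2GRAY)
    # ignore red so the spot does not hide the cross
    im=np.maximum(im,r[...,2]).astype(np.uint8)
    m=cv2.matchTemplate(im,cv2.GaussianBlur(T,(0,0),3),cv2.TM_CCOEFF_NORMED); _,v,_,(a,b)=cv2.minMaxLoc(m)
    return g[0]+(b+c)*s,h[0]+(a+c)*s,v
E
python3 - <<'E'
from meas import *
r,g,h,sp=look_strip(dict(np.load("w_sled.npz"))); print(find_mark(r,g,h),sp)
p=current_position(); d=p[:2]-0.03*EY
servo_line((*d,p[2]),rate=.1); servo_line((*d,.2),rate=.2)
move_ptp((*b2w(-.10,.02),.30),q(YAW+np.pi/2)); c=capture("wrist"); np.savez("w_home.npz",**c); cv2.imwrite("pics/w_home.png",c["image"])
r,g,h,sp=look_strip(c,"pics/strip1.png"); print(find_mark(r,g,h),sp,current_clock())
E
```

```text
(np.float64(0.0), np.float64(0.0), 0.8622824549674988) [(np.float64(0.00735), np.float64(0.07193), np.int32(765))]
(np.float64(0.0002500000000000002), np.float64(0.07700000000000001), 0.8529965877532959) [(np.float64(0.00752), np.float64(0.07208), np.int32(877))] 38.525
```

View pics/w_home.png

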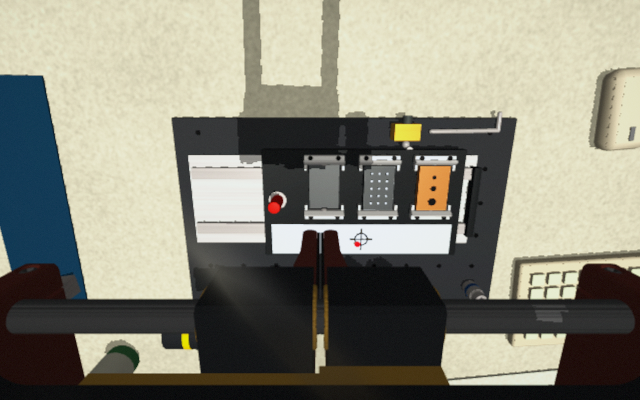

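```bash
cat > push.py <<'E'
from meas import *
Q=q(YAW+np.pi/2); px=-.058
def P(y,z): return (*b2w(px,y),z)
def yl(): return round(float((current_position()[:2]-O)@EY),5)
move_ptp(P(-.09,.15),Q); print("down",servo_line(P(-.09,.055),rate=.1,contact_N=5))
print("touch",servo_line(P(-.03,.055),rate=.02,contact_N=3),yl(),current_force())
print("push",servo_line(P(-.03,.055),rate=.01,contact_N=35),yl(),current_force()); sleep(.3); print(yl(),current_force())
servo_line(P(-.09,.055),rate=.1); servo_line(P(-.09,.2),rate=.2)
move_ptp((*b2w(-.10,.02),.30),q(YAW+np.pi/2)); c=capture("wrist"); np.savez("w_home.npz",**c)
r,g,h,sp=look_strip(c); print(find_mark(r,g,h),sp,current_clock())
E
python3 push.py
```

```text
down False
touch True -0.05553 [-0.4853 -1.743   2.6635]
push True -0.05566 [-0.2278 -4.785   2.4583]
-0.05564 [-1.0386 -4.7735  2.0934]
(np.float64(0.0002500000000000002), np.float64(0.07700000000000001), 0.8538163304328918) [(np.float64(0.00754), np.float64(0.07207), np.int32(877))] 45.5083
```

```bash
python3 - <<'E'
from meas import *
move_ptp((0.62,0.17,0.36),q(YAW+np.pi/2)); c=capture("wrist"); np.savez("w_knob.npz",**c); cv2.imwrite("pics/w_knob.png",c["image"][:,120:560])
for k in ["pan_screw_top","tilt_screw_top","mirror"]:
    for d in spot_in("wrist",k)[:2]: print(k,round(d["conf"],2),np.round(d["xy"],1),world(c,d["xy"],z=.184))
v,u=np.nonzero(c["range_z"]>0); P=cloud(c,np.ones((400,640),bool)); s=(P[:,2]>.178)&(P[:,2]<.19)&(P[:,0]>.45)&(P[:,0]<.75)&(P[:,1]>.05)&(P[:,1]<.3)
m=np.zeros((400,640),np.uint8); m[v[s],u[s]]=1; n,L,st,_=cv2.connectedComponentsWithStats(m)
for i in range(1,n):
    if st[i,4]>40:
        W=np.array([world(c,p[::-1].astype(float),z=.184)[:2] for p in np.argwhere(L==i)]).astype(np.float32)
        print(cv2.minEnclosingCircle(W*1000),W.mean(0),st[i,4],c["image"][L==i].mean(0),np.median(P[s,2]))
t=cv2.imread("pics/top0.png"); ct=capture("top")
for nm,p in [("pan",(150+191.5/2.286,100+158/2.286)),("tilt",(150+236/2.286,100+98/2.286))]: print(nm,world(ct,p,z=.184))
E
```

```text
pan_screw_top 0.67 [356.  142.2] [0.5745 0.2032 0.184 ]
tilt_screw_top 0.68 [312.8 196.9] [0.6366 0.1629 0.184 ]
mirror 0.75 [301.6 147.5] [0.5845 0.1473 0.184 ]
mirror 0.72 [ 16.8 147.9] [ 0.6087 -0.1485  0.184 ]
((575.623046875, 201.73712158203125), 11.53873062133789) [0.5755 0.2016] 367 [105.8556  77.5804  58.1662] 0.18429180973312087
((635.5770263671875, 163.60728454589844), 11.802592277526855) [0.6357 0.1635] 333 [ 64.0781 165.7477 188.0961] 0.18429180973312087
pan [0.5755 0.2023 0.184 ]
tilt [0.6358 0.1625 0.184 ]
```

View pics/w_knob.png

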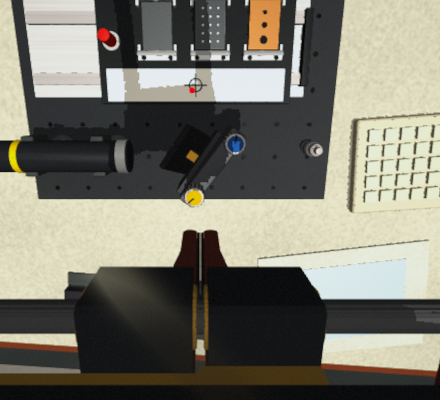

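```bash
cat >> meas.py <<'E'
KNOB={"pan":(.5756,.2018),"tilt":(.6356,.1635)}
def turn(k,ang,top=.165):
    """ang>0 clockwise from above (yaw decreases)"""
    x,y=KNOB[k]; ymid=np.arctan2(y,x); a=ymid+ang/2
    move_gripper(0.040); move_ptp((x,y,.23),q(a)); print("down",servo_line((x,y,top),rate=.08,contact_N=5),current_position()[2])
    move_gripper(0.0); print("gap",current_finger_gap(),current_force())
    j=np.array(current_joint_pos()); N=max(1,int(np.ceil(abs(ang)/.5)))
    for i in range(1,N+1):
        jj=j.copy(); jj[5]=j[5]+ang*i/N; goto_joints(jj)
    print("turned",np.array(current_joint_pos())[5]-j[5],"gap",current_finger_gap(),current_force(),current_torque())
    move_gripper(0.040); servo_line((x,y,.23),rate=.12)
def err(f=None):
    move_ptp((*b2w(-.10,.02),.30),q(YAW+np.pi/2)); move_gripper(0.0); c=capture("wrist"); r,g,h,sp=look_strip(c,f); m=find_mark(r,g,h); print("mark",m,"spot",sp,current_clock())
    if f: cv2.imwrite(f.replace(".png","_full.png"),c["image"])
    return c
E
python3 - <<'E'
from meas import *
turn("pan",1.97); err("pics/s2.png")
E
```

```text
down False 0.16549224102463303
gap 0.02193843705580605 [-1.0422  0.9009  2.6449]
turned 1.9652890565108412 gap 0.02133471110448436 [-0.7276 -0.4239  1.999 ] [-0.1733  0.3245  0.0094]
mark (np.float64(0.0002500000000000002), np.float64(0.07700000000000001), 0.8077574372291565) spot [(np.float64(0.00752), np.float64(0.07674), np.int32(903))] 55.7417
```

```bash
python3 - <<'E'
from meas import *
turn("tilt",-1.92); err("pics/s3.png")
c=capture("top"); cv2.imwrite("pics/top3.png",cv2.resize(c["image"][100:300,150:500],(800,457),interpolation=cv2.INTER_CUBIC))
E
python3 -c "
import cv2;a=cv2.imread('pics/s3.png');print(a.shape);cv2.imwrite('pics/s3c.png',cv2.resize(a[:,400:800],(800,482)))"
```

```text
down False 0.16550044428811816
gap 0.021638891289867027 [ 1.6269 -1.5571  1.5559]
turned -1.9170622362489445 gap 0.021610153613844975 [ 4.8052 -0.5174 -3.1581] [-0.1159 -0.9158  0.0034]
mark (np.float64(0.0002500000000000002), np.float64(0.07700000000000001), 0.7979617118835449) spot [(np.float64(0.00019), np.float64(0.07669), np.int32(833))] 65.1083
(241, 800, 3)
```

View pics/s3c.png

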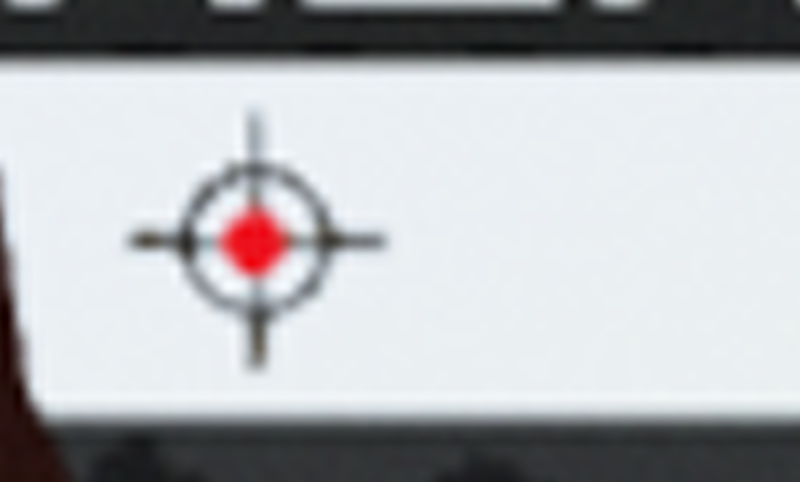

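View pics/s3_full.png

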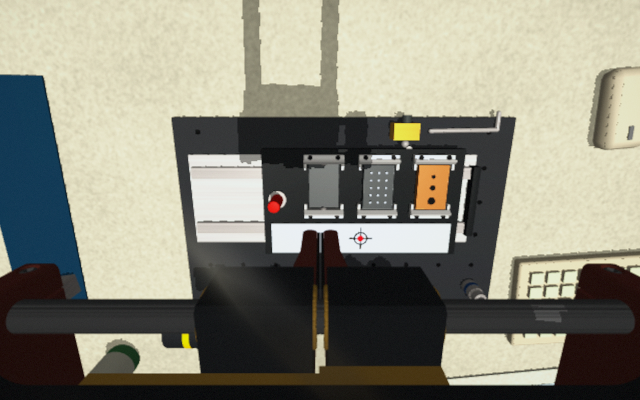

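```bash
python3 - <<'E'
from meas import *
for k in NEST: NEST[k]=(NEST[k][0],NEST[k][1]+.077)
c=capture("wrist"); P=cloud(c,np.ones((400,640),bool)); B=np.c_[(P[:,:2]-O)@EX,(P[:,:2]-O)@EY,P[:,2]]
for i,(a,b) in NEST.items():
    k=(abs(B[:,0]-a)<.024)&(abs(B[:,1]-b)<.014)
    print(i,k.sum(),np.linalg.lstsq(np.c_[B[k,0]-a,B[k,1]-b,np.ones(k.sum())],B[k,2],rcond=None)[0])
print(current_force(),current_position(),current_clock()); close_job()
E
```

```text
1 796 [-2.4849 -1.7098  0.0622]
2 1135 [-6.6364 -3.6482  0.1091]
3 750 [0.0051 0.0004 0.0482]
[-0.2115 -0.4754 -0.0302] [0.4158 0.0888 0.3   ] 65.2083
the job is handed in; nothing more can be done
```

I finished the job and handed it in at about 65 s on the robot's clock. `close_job()` gives no verdict.

- **Coupons:** There were two on the mat. The bronze one (coupon3) is in nest 3 and the grey one (coupon2) is in nest 2. After pressing, both tops measured 48.2 mm and level, which is deck plus 10 mm, so both were flat on the floor.
- **Sled:** I pushed it by the red post to a hard stop. A second push, stopped at a 35 N force change, moved it no further. The cross moved 77 mm from its starting position, not 80. I take this as fully home, with the sled having started about 3 mm along. I didn't get a separate reading of the detent itself.
- **Laser spot:** I turned PAN 1.97 rad clockwise and TILT 1.92 rad anticlockwise. The last picture shows the spot in the centre of the ring, with a measured error of about 0.1 mm in x and 0.3 mm in y.
- **Other things:** I never moved near the mirror, and I saw nothing else displaced.

**Check that failed:** The last height check before hand-in gave nest 3 flat at 48.2 mm. For nest 2, and the empty nest 1, the plane fit came out meaningless. I had left off the height filter, so the gripper most likely got into the fit. For coupon2 after the push I'm relying on the earlier 48.2 mm reading and the last wrist picture, which shows it still in place.

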